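# Test and reset the shaker's mushroom stop

### The job

Test the plate shaker's mushroom stop on the lab bench: press its head straight down until it stays down, then grip the head and twist it clockwise (seen from above) until it is freed, and let go so that it springs fully up again. Leave the speed dial on the similar box as it is set.

Things in the scene. Friction and masses are not known exactly. Their poses are not given: they have to be found in the camera images.
- stop_top (a point): Top centre of the mushroom stop: a dark grey round head 44 mm across on a thin steel stem, on a fixed white box (90x90 mm, top at z = 60 mm; 34 mm wide collar up to 66). Head side upright 1 to 21 mm above its underside; a rib 34 x 8 x 4 mm crosses its top. This point is on the rib, 27 mm above the underside, at z = 107 mm (up), 97 (pressed), about 99 (staying down). z up, x along the rib.
- stop (a joint): How far the mushroom head is pressed down, m: 0 = up, 0.010 = fully down (end stop). A spring pushes it up; 3 to 5 N press it fully down. Once pressed to the end, a catch keeps it down at about 0.008 until the head is twisted.
- stop_knob (a joint): Twist of the mushroom head, rad, clockwise seen from above: 0 at the start, end stop at 1.4. Light to turn (0.03 N m), stays where it is turned. The catch lets go at about 0.8: turn to 1.0 or more to be sure. The head springs up when the grip is opened.
- dial_tip (a point): Bystander, to be left alone: pointer end of the speed dial, a low flat dark grey dial (44 mm across, 16 mm high, no stem) on a second such box. The point is 20 mm from the dial's axis, 76 mm above the bench. A third such box carries a fixed dark grey lamp dome, 32 mm across, top at 87 mm. The three boxes stand in any order, 150 mm or more apart, centre to centre.
There are look-alikes about, which are no part of the job. What is shaped like the part that bears stop_top but turquoise is not meant.

How it is judged:
On the way, in this order (a step that is already met when the one before it is completed fails the run):
1. the mushroom head is pressed down to where it stays down (value of joint stop above 0.0075 m), for 0.2 s.
2. the head has been twisted clockwise by 30 degrees or more (value of joint stop_knob above 0.52 rad), for 0.1 s.
At the end, for the whole second after the job is handed in: After the press and the twist the mushroom head is up again (within 2 mm), and the speed dial's pointer end is within 10 mm of where it was (value of joint stop below 0.002 m and distance of dial_tip from where it was at the start of the episode below 0.01 m); the robot touches nothing.
It fails at once if the speed dial is turned (its pointer end moves by more than 10 mm) (distance of dial_tip from where it was at the start of the episode above 0.01 m).
It also fails if it takes over 48 s, if anything falls off the work surface, if the arm or the gripper's body presses on something with over 40 N, if the wrist force passes 120 N, or if a joint passes its speed limit or range.

### The arm

A 6-joint arm with a two-finger parallel gripper is mounted at the origin on the work surface. World frame = base frame: x ahead of the robot, y to its left, z up, the work surface at z = 0. Lengths are in m, angles in rad, forces in N, time in s.
With the tool pointing down it reaches from about 0.275 to 0.725 m from the base axis. Payload 5.6 kg.
Tool frame: the origin (TCP) lies where the fingers leave the gripper's body, on its centre line; the fingertips stand 73 mm ahead of it and the grasp point (between the pads) lies 54 mm ahead of it; z points along the fingers, y is the line along which they close (so a half turn about z gives the same grasp; the last joint's range is limited). The gripper opens to 85 mm and grips with 20 to 120 N. Pads are 22 mm wide; open, the fingers measure 114 mm over their backs; the gripper's body (76 mm by 85 mm) begins 54 mm behind the grasp point. The pads swing forward as they close: fully open they stand 13 mm farther back than shut.
Start: joints at [1.552, 0.255, 0.108, 0, -1.424, -0.285], TCP at [0.165, 0.525, 0.304] pointing down, gripper open.
Joint ranges: [-2.95, 2.95], [-1.21, 1.97], [-1.09, 1.5], [-2.87, 1.71], [-2.94, -0.07], [-3.05, 3.05]. Speed limits (rad/s): [2.57, 2.57, 3.14, 3.14, 3.14, 3.14].

### API

Orientations are given as a unit quaternion [w, x, y, z].
In Python, from bench import arm gives the robot as it stands.
- The arm moves only by the shell command python3 -m crank 'ROWS' [OPENING]. ROWS is text: rows parted by semicolons, each of 6 numbers parted by spaces: the shift along the tool's x, y, z scaled (see below), then the turn, a rotation vector about the tool's x, y, z scaled (see below). A call has 1 to 12 rows; each row is the pose to reach, as a shift and turn from the pose commanded when the call began, along the tool's axes at that moment; what a row does not reach only later rows make up. The controller multiplies each number of a shift by 20 cm and each number of a turn by 60 degrees. A row lasts 1/8 s, in which the tool goes at most 62.5 mm and 10.7 degrees, less where a joint would pass 70% of its speed; a pose out of reach is approached as far as the arm can. A call with a number of a shift or a turn outside -1 to 1 is refused whole. A call with a gripper value outside its range is refused whole. OPENING is the closure, from -1 (fully open) to 1 (shut), set as the call begins (- or left out, the last holds). The fingers move at their own pace and stop on an object; the grip force is fixed at half the most. Time passes only in rows, so rows that repeat a pose let the fingers close. It gives the time, the measured TCP pose, the force, the opening and the grip force at its end, in the units of the state.
- arm.get_state(): the state, without advancing time (a new reading comes with each control period).
- arm.read_camera(name): name is "scene" or "top" or "wrist"; returns the picture (480x640x3 uint8, blue, green, red); there is no depth.
- arm.calibration(name): a dict with "fx", "fy", "cx", "cy" (pixels), "R" (3x3) and "t" (3): a world point X has camera coordinates R X + t; the wrist camera has in their place "hand_eye" (4x4, takes a point from camera to tool coordinates, whose origin is the TCP and whose axes are the flange's). Camera axes: x right, y down, z forward; pixel columns grow to the right and rows downward; lengths in m; the calibration is good to about 2 mm. A picture is of the moment at which its call begins: read the wrist's pose just before it. calibration takes no time and is no camera call.
- arm.job_done(): hands the job in; it is judged then, once.
Trained networks look in the newest picture that a camera, given by its name, has taken for a name from the list of things; names that differ only in an ending like _2 or _b are one class to them, and where a whole thing is asked for, a point or a joint stands for the part that bears it (a point fixed in the world has none). Each returns a list of dicts, best first, with "conf" (0 to 1); they miss things now and then, are a little off and sometimes report something else, mostly with a low value. They report only what shows in the picture. A call takes as long as a camera call. They do not tell look-alikes from the thing itself.
- arm.masks_of(camera, name): "region" (480x640 bool, what is visible of it) and "rect" ([left, top, width, height] in pixels, round what is visible of it).
The state is a dict: "time_s": time; "joint_pos": joint angles; "dq": joint speeds; "joint_efforts": joint torques, N m; "tcp_pos": TCP position; "orientation": TCP orientation; "ft_force": force on the tool from outside, world axes, zero at the start; "moment": the same for the moment, N m; "finger_gap": opening from 0.0 (shut) to 1.0 (fully open); "gripper_force": force on a finger pad.
Only numpy, scipy, OpenCV 4.12 (cv2) and the standard library are available. Lean on these libraries where they do the work, as an engineer would, in place of code of your own. Each camera call takes 0.05 s, during which the arm holds its last target. There are 200 camera calls.

## Working session

There is one attempt and no reset: what is moved stays moved. The work goes in short steps, Python scripts to look and compute and a shell command to move; the robot and the scene stay as the last step left them, time stands still between calls to the robot, and variables do not carry over. Pictures are saved under pics/ and viewed, at most 10 in all, crops included, and the job is handed in when it is done.

```bash
mkdir -p pics; cat > h.py <<'E'
from bench import arm
import numpy as np, cv2
from scipy.spatial.transform import Rotation as Rn
def cam(name):
    c=arm.calibration(name)
    if 'R' in c: R=np.array(c['R']);t=np.array(c['t'])
    else:
        s=arm.get_state();q=s['orientation'];T=np.eye(4);T[:3,:3]=Rn.from_quat([q[1],q[2],q[3],q[0]]).as_matrix();T[:3,3]=s['tcp_pos']
        M=np.linalg.inv(T@np.array(c['hand_eye']));R=M[:3,:3];t=M[:3,3]
    return c,R,t
def back(name,u,v,z):
    c,R,t=cam(name);d=R.T@np.array([(u-c['cx'])/c['fx'],(v-c['cy'])/c['fy'],1]);o=-R.T@t
    return o+d*(z-o[2])/d[2]
def proj(name,X):
    c,R,t=cam(name);p=R@np.array(X)+t
    return c['fx']*p[0]/p[2]+c['cx'],c['fy']*p[1]/p[2]+c['cy']
E
python3 - <<'E'
from h import *
s=arm.get_state();print(s)
for n in ['top','scene']:
    im=arm.read_camera(n);cv2.imwrite(f'pics/{n}0.png',im)
    for k in ['stop_top','dial_tip']:
        for m in arm.masks_of(n,k):
            l,t,w,h=m['rect'];ys,xs=np.nonzero(m['region']);print(n,k,round(m['conf'],2),m['rect'],len(xs),back(n,xs.mean(),ys.mean(),.1).round(3),np.median(im[m['region']],0))
E
```

```text
{'time_s': 0.0, 'joint_pos': array([ 1.55161209e+00,  2.55779858e-01,  1.06999624e-01, -4.80357922e-04,
       -1.42391935e+00, -2.84606995e-01]), 'dq': array([ 0.00143608,  0.0005809 , -0.00051482, -0.00028684, -0.00025653,
       -0.00030554]), 'joint_efforts': array([ 1.75266237e-04, -3.86630738e+01,  2.37933648e+01,  5.36499694e+00,
       -6.19017606e-03, -4.02218973e-06]), 'tcp_pos': array([0.164354  , 0.52449101, 0.30297554]), 'orientation': array([ 9.74694664e-04,  9.88480196e-01, -1.51347087e-01, -1.09548965e-04]), 'ft_force': array([-0.01202655,  0.33997302,  0.46285187]), 'moment': array([-0.03030065, -0.02042415, -0.00991354]), 'gripper_force': 0.0, 'finger_gap': 1.0011729532324853}
top stop_top 0.93 [305.7, 272.0, 26.4, 25.2] 450 [0.458 0.005 0.1  ] [97. 94. 91.]
top stop_top 0.66 [401.4, 297.3, 20.3, 21.5] 455 [ 0.416 -0.165  0.1  ] [99. 96. 82.]
top dial_tip 0.87 [175.0, 247.7, 22.0, 22.1] 381 [0.506 0.265 0.1  ] [86. 82. 80.]
scene stop_top 0.91 [305.1, 199.8, 21.5, 24.1] 418 [0.464 0.008 0.1  ] [85. 79. 77.]
scene stop_top 0.87 [216.7, 182.1, 25.2, 21.3] 414 [ 0.423 -0.162  0.1  ] [91.  86.  71.5]
scene dial_tip 0.76 [446.9, 230.2, 23.8, 20.5] 442 [0.529 0.264 0.1  ] [68. 64. 61.]
```

```bash
python3 - <<'E'
import cv2,numpy as np
a=cv2.imread('pics/top0.png')[220:350,150:450];b=cv2.imread('pics/scene0.png')[130:300,180:480]
a=cv2.resize(a,None,fx=2,fy=2);b=cv2.resize(b,None,fx=2,fy=2)
cv2.imwrite('pics/both.png',np.vstack([a,b]))
E
```

```text
(no output)
```

View pics/both.png

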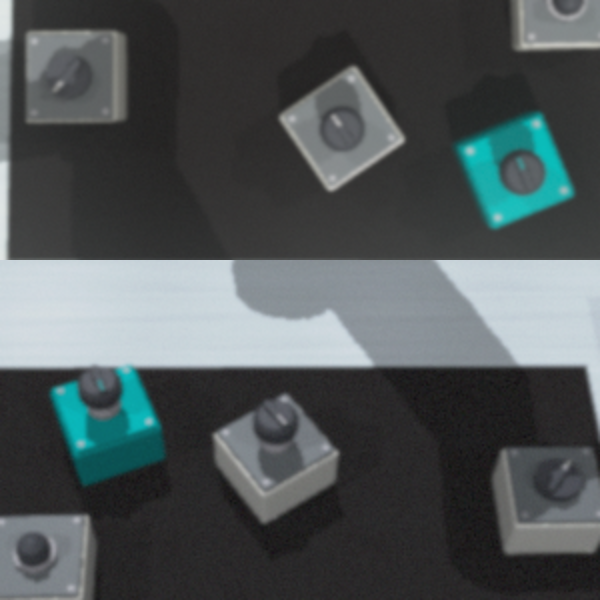

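View pics/scene0.png

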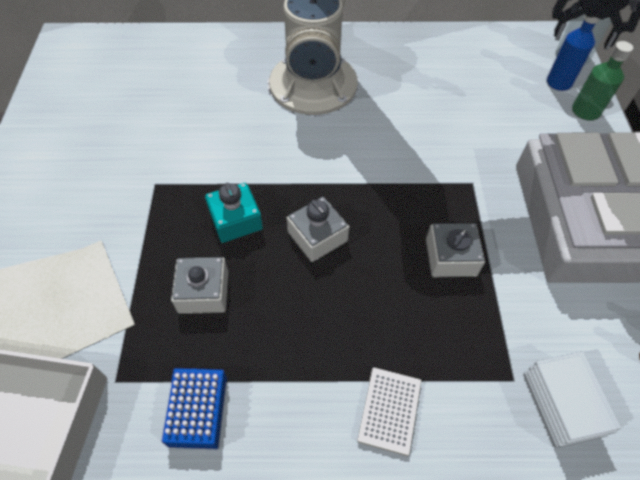

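Candidates in the scene picture:
- (317,211): dark head with stem on a white box. This is the stop.
- (229,194): the turquoise look-alike.
- (197,274): the lamp dome.
- (459,239): the low speed dial.

I choose (317,211), at about (0.46, 0.006). I'm moving above it and will check it there with the wrist camera.

```bash
python3 -m crank '0.36 0.34 0 0 0 0;0.73 0.68 0 0 0 0;0.73 0.68 0 0 0 0;0.73 0.68 0 0 0 0' 1 && python3 -m crank '0.25 0.23 0 0 0 0;0.5 0.45 0 0 0 0;0.73 0.68 0 0 0 0;0.73 0.68 0 0 0 0' && python3 -m crank '0.25 0.23 0 0 0 0;0.5 0.45 0 0 0 0;0.73 0.67 0 0 0 0;0.73 0.67 0 0 0 0;0.73 0.67 0 0 0 0'
cat > look.py <<'E'
from h import *
import sys
im=arm.read_camera('wrist');s=arm.get_state();cv2.imwrite(f'pics/{sys.argv[1]}.png',im)
print(s['time_s'],s['tcp_pos'].round(4),s['joint_pos'].round(2),s['finger_gap'],s['ft_force'].round(1))
for m in arm.masks_of('wrist','stop_top'):
    ys,xs=np.nonzero(m['region']);l,t,w,h=m['rect'];(u,v),r=cv2.minEnclosingCircle(np.stack([xs,ys],1).astype(np.float32))
    z=float(sys.argv[2]);P=back('wrist',u,v,z);print(round(m['conf'],2),np.round(m['rect']),u,v,r,P.round(4))
    q=s['orientation'];print('tool shift/0.2',(Rn.from_quat([q[1],q[2],q[3],q[0]]).inv().apply(P-s['tcp_pos'])/.2).round(3))
E
python3 look.py w1 .097
```

```text
time_s: 0.8
tcp_pos: [0.2642, 0.3487, 0.3045]
orientation: [-0.001, 0.988, -0.153, 0.0]
ft_force: [-0.0, 0.6, -0.7]
finger_gap: 0.147
gripper_force: 0.0
time_s: 1.3
tcp_pos: [0.3628, 0.1758, 0.304]
orientation: [-0.0, 0.988, -0.153, 0.0]
ft_force: [1.1, 0.7, -1.0]
finger_gap: 0.0
gripper_force: 0.0
time_s: 1.92
tcp_pos: [0.4613, 0.0068, 0.3035]
orientation: [-0.0, 0.988, -0.152, -0.0]
ft_force: [0.4, 0.6, 0.1]
finger_gap: 0.002
gripper_force: 0.0
1.975 [0.461  0.0074 0.3037] [ 0.36  0.08 -0.11 -0.   -1.39  0.91] 0.003728427104202235 [-0.6 -0.7  1. ]
0.87 [285. 206.  56.  56.] 310.0 232.5 29.004409790039062 [0.4607 0.0081 0.097 ]
tool shift/0.2 [-0.002 -0.003  1.033]
0.82 [502. 191.  64.  53.] 531.5 219.5 31.976652145385742 [ 0.4188 -0.1612  0.097 ]
tool shift/0.2 [0.051 0.868 1.033]
```

View pics/w1.png

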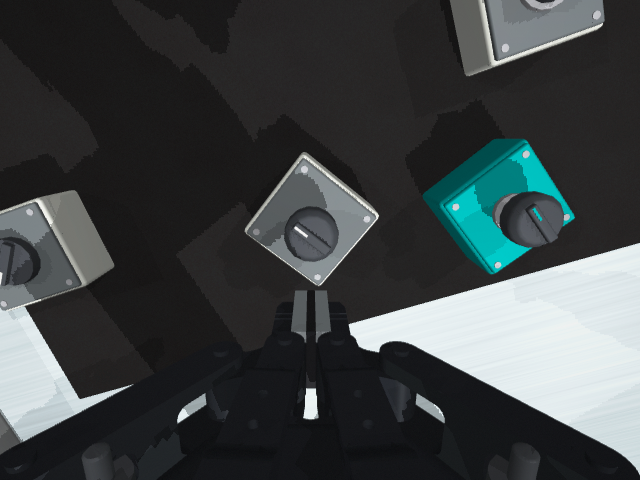

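The wrist picture shows the white-box mushroom at (310,233), almost exactly under the closed fingertips. The turquoise look-alike is at (531,219), the dial at the left edge near (15,262), and the lamp at the top right. The choice holds, so I press.

```bash
python3 -m crank '0 0 0.2 0 0 0;0 0 0.4 0 0 0;0 0 0.55 0 0 0;0 0 0.6 0 0 0;0 0 0.62 0 0 0;0 0 0.635 0 0 0;0 0 0.65 0 0 0;0 0 0.66 0 0 0;0 0 0.665 0 0 0;0 0 0.665 0 0 0'
```

```text
time_s: 3.28
tcp_pos: [0.4615, 0.0064, 0.1711]
orientation: [-0.0, 0.988, -0.151, 0.001]
ft_force: [1.3, 1.1, 2.7]
finger_gap: -0.002
gripper_force: 1.1
```

```bash
python3 -m crank '0 0 0.005 0 0 0;0 0 0.01 0 0 0;0 0 0.01 0 0 0;0 0 0.01 0 0 0'
```

```text
time_s: 3.78
tcp_pos: [0.4615, 0.0064, 0.1696]
orientation: [-0.0, 0.989, -0.151, 0.001]
ft_force: [0.9, 0.9, 7.3]
finger_gap: 0.002
gripper_force: 3.2
```

```bash
python3 -m crank '0 0 0.005 0 0 0;0 0 0.005 0 0 0' && python3 -m crank '0 0 -0.1 0 0 0;0 0 -0.3 0 0 0;0 0 -0.4 0 0 0;0 0 -0.4 0 0 0;0 0 -0.4 0 0 0' -1 && python3 look.py w2 .090
```

```text
time_s: 4.03
tcp_pos: [0.4616, 0.0064, 0.1695]
orientation: [-0.0, 0.989, -0.151, 0.001]
ft_force: [-2.7, 2.1, 12.7]
finger_gap: -0.004
gripper_force: 6.5
time_s: 4.65
tcp_pos: [0.4601, 0.0062, 0.2466]
orientation: [0.0, 0.988, -0.151, -0.001]
ft_force: [-0.4, 0.4, 0.6]
finger_gap: 0.998
gripper_force: 0.0
4.7 [0.4601 0.0062 0.2465] [ 0.36  0.11 -0.22 -0.   -1.24  0.91] 0.99727868120931 [ 0.4  0.4 -0. ]
0.78 [542. 203.  86.  69.] 581.52099609375 235.75909423828125 42.147735595703125 [ 0.4169 -0.1659  0.09  ]
tool shift/0.2 [0.053 0.885 0.783]
0.76 [280. 219.  62.  62.] 309.140625 250.796875 33.36688232421875 [0.4606 0.0067 0.09  ]
tool shift/0.2 [ 0.003 -0.004  0.782]
```

```bash
python3 - <<'E'
from h import *
im=arm.read_camera('scene')
for m in arm.masks_of('scene','stop_top'): print(m['conf'],m['rect'])
c=np.hstack([cv2.resize(cv2.imread('pics/scene0.png')[160:270,260:380],(360,330)),cv2.resize(im[160:270,260:380],(360,330))])
cv2.imwrite('pics/cmp.png',c)
E
```

```text
0.97 [219.7, 180.8, 21.5, 24.5]
0.85 [306.3, 205.4, 24.7, 18.3]
```

View pics/w2.png

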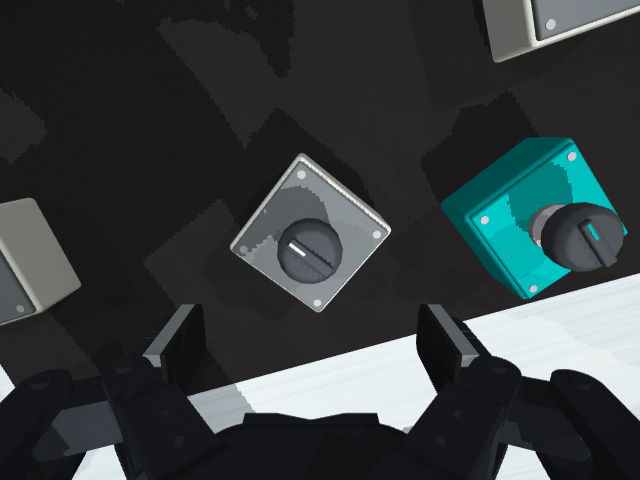

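View pics/cmp.png

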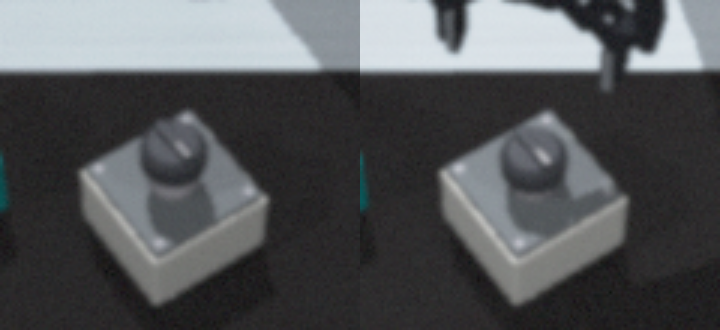

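Comparing the views, the head in `cmp.png` sits lower after the press (mask top row 205, was 200), so the catch holds it. In the wrist picture it is at (309,251), centred between the open jaws. I descend and grip.

```bash
python3 -m crank '0 0 0.15 0 0 0;0 0 0.35 0 0 0;0 0 0.5 0 0 0;0 0 0.55 0 0 0;0 0 0.55 0 0 0;0 0 0.55 0 0 0' && python3 -m crank '0 0 0 0 0 0;0 0 0 0 0 0;0 0 0 0 0 0;0 0 0 0 0 0;0 0 0 0 0 0;0 0 0 0 0 0' 1
```

```text
time_s: 5.6
tcp_pos: [0.4618, 0.0066, 0.1391]
orientation: [-0.0, 0.989, -0.151, 0.001]
ft_force: [0.0, 0.6, 0.0]
finger_gap: 1.001
gripper_force: 0.0
time_s: 6.35
tcp_pos: [0.4612, 0.0064, 0.138]
orientation: [-0.0, 0.988, -0.151, 0.0]
ft_force: [-0.9, 0.7, 1.7]
finger_gap: 0.493
gripper_force: 60.3
```

Gripped at a gap of 0.493 × 85 ≈ 42 mm, which matches the head. Next is the clockwise twist, positive about the tool's z (down), in steps of about 9.6°.

```bash
python3 -m crank '0 0 0 0 0 0.16;0 0 0 0 0 0.32;0 0 0 0 0 0.48;0 0 0 0 0 0.64;0 0 0 0 0 0.64' && python3 -m crank '0 0 0 0 0 0.16;0 0 0 0 0 0.32;0 0 0 0 0 0.48;0 0 0 0 0 0.52;0 0 0 0 0 0.52;0 0 0 0 0 0.52'; python3 -c "
from bench import arm
s=arm.get_state();print(s['moment'],s['ft_force'],s['joint_pos'])"
```

```text
time_s: 6.98
tcp_pos: [0.4601, 0.005, 0.1376]
orientation: [0.002, 0.883, -0.469, -0.0]
ft_force: [-1.5, -5.9, 3.7]
finger_gap: 0.493
gripper_force: 60.7
time_s: 7.72
tcp_pos: [0.4587, 0.0045, 0.1369]
orientation: [0.003, 0.725, -0.689, -0.001]
ft_force: [-4.6, -6.9, 2.9]
finger_gap: 0.498
gripper_force: 60.7
[-2.22154996  1.33531878 -0.03596109] [-4.63823606 -6.90699016  2.87755412] [ 0.35404083  0.20618571 -0.41012213  0.00170242 -0.96138742 -0.30308419]
```

```bash
python3 -m crank '0 0 0 0 0 0;0 0 0 0 0 0;0 0 0 0 0 0;0 0 0 0 0 0;0 0 0 0 0 0' -1 && python3 -m crank '0 0 -0.1 0 0 0;0 0 -0.3 0 0 0;0 0 -0.6 0 0 0;0 0 -0.8 0 0 0;0 0 -0.8 0 0 0;0 0 -0.8 0 0 0' 
python3 look.py w3 .1
python3 - <<'E'
from h import *
im=arm.read_camera('scene')
for m in arm.masks_of('scene','stop_top'): print(m['conf'],m['rect'])
c=np.hstack([cv2.resize(cv2.imread('pics/scene0.png')[160:270,260:380],(360,330)),cv2.resize(im[160:270,260:380],(360,330))])
cv2.imwrite('pics/cmp2.png',c)
E
```

```text
time_s: 8.35
tcp_pos: [0.4611, 0.0065, 0.1379]
orientation: [-0.0, 0.725, -0.688, 0.0]
ft_force: [-0.3, -0.8, 0.7]
finger_gap: 0.999
gripper_force: 0.0
time_s: 9.1
tcp_pos: [0.4606, 0.0065, 0.2971]
orientation: [0.0, 0.725, -0.688, -0.001]
ft_force: [-0.0, 0.2, -1.9]
finger_gap: 1.001
gripper_force: 0.0
9.15 [0.4605 0.0064 0.2967] [ 0.36  0.08 -0.12 -0.   -1.37 -0.3 ] 0.9979823588800217 [-0.3  0.1 -0.5]
0.97 [362.   1.  62.  22.] 388.5 1.0 30.516489028930664 [ 0.4182 -0.1526  0.1   ]
tool shift/0.2 [0.783 0.25  0.984]
0.63 [286. 206.  55.  54.] 313.84075927734375 233.08917236328125 28.653776168823242 [0.4579 0.0041 0.1   ]
tool shift/0.2 [0.011 0.011 0.984]
0.8 [308.7, 200.0, 22.2, 23.2]
0.75 [217.4, 181.1, 23.4, 23.9]
```

View pics/cmp2.png

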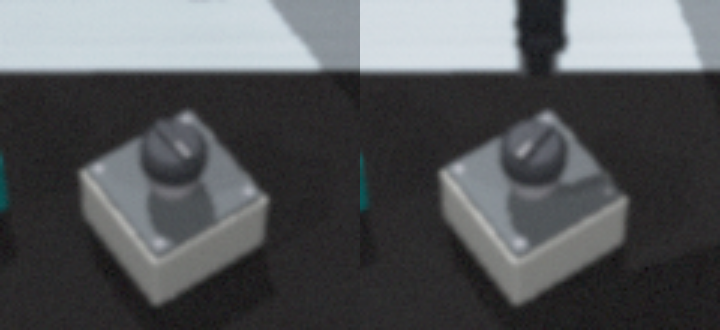

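View pics/w3.png

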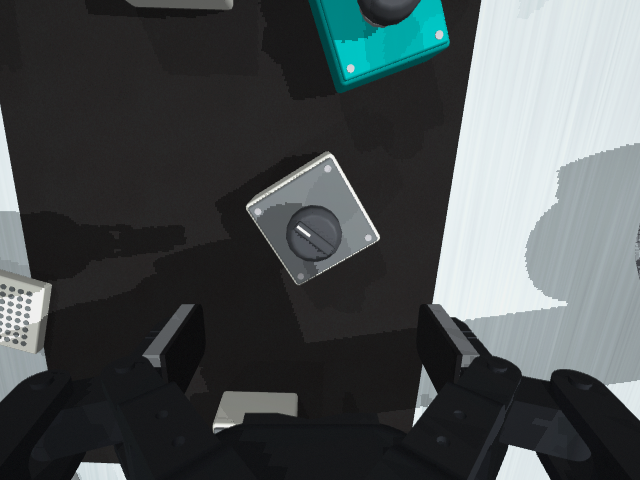

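In the scene crop the rib has turned about 70° clockwise and the head is back at its first height (mask top row 200.0, 199.8 at the start). The wrist picture shows the head at (314,233), clear of the open fingers.

```bash
python3 -c "
from bench import arm
print(arm.job_done())"
```

```text
the job is handed in; nothing more can be done
None
```

The job is handed in: I pressed the stop until it latched, twisted it clockwise by about 70° (1.2 rad), and released it; the pictures show it fully up again, the robot never went near the speed dial, and no verdict came back.

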